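Load a sample tube in the reader and hold its shutter open at the mark

TASK

Take the orange-capped sample tube out of the rack, lower it gently bottom first into the deep round well in the top of the tube reader until it stands on the well's floor, and let go of it without dropping it. Then pull the reader's spring-return shutter handle straight out until its red pointer stands over the middle of the green mark, and finish while still gripping it and holding it there. Leave the other tubes and everything else on the desk where they are.

Things in the scene. Friction and masses are not known exactly. Their poses are not given: they have to be found in the camera images.
- orange_tube: The sample tube with the ORANGE cap: 110 mm long, clear body 16 mm in diameter with a rounded bottom and a white label, cap 18 mm in diameter over its top 24 mm; about 20 g. Origin at the centre of its underside, z along the tube towards the cap. It starts upright in one of the rack's four holes.
- rack: Blue tube rack, fixed to the desk: a block 56 mm (its x) by 190 mm (its y) by 55 mm high, with one row of four round holes 20 mm in diameter along its y axis at y = -67.5, -22.5, 22.5 and 67.5 mm (45 mm apart), 45 mm deep; tubes stand on the hole floors, 10 mm above the desk, their tops 120 mm above the desk. Every hole holds a tube. Origin at the centre of its underside.
- reader: Tube reader, a white instrument fixed to the desk: housing 160 mm (its x, from -80 to +80 mm) by 150 mm (its y) by 110 mm high; the well opens in its top at x = +33 mm, y = 0. The handle comes out of its front face, which looks along the reader's -x. In front of that face a light metal ledge 70 mm wide and 45 mm high runs under the handle from x = -80 to x = -218 mm. Origin at the centre of the underside of the housing, z up.
- well_mouth (a point): Centre of the mouth of the reader's round black well, 113 mm above the desk (rim 3 mm above the housing's top). The well is 24 mm in inner diameter, flared to 32 mm over its top 13 mm.
- well_floor (a point): Centre of the floor of the well, 65 mm below its mouth, 48 mm above the desk. A tube standing on it sticks out 45 mm above the mouth.
- shutter (a joint): How far the shutter handle is pulled out, m: 0 shut (the spring keeps it there), growing as the handle moves along the reader's -x, 0.070 at the end stop. The spring pulls it back with about 3 N when shut plus 1 N for each 10 mm pulled (8 N at 50 mm).
- handle (a point): The point to grip on the black upright paddle of the shutter handle: on its middle, 95 mm above the desk and 15 mm below the paddle's top. The paddle is 14 mm thick along the reader's x, 24 mm wide along the reader's y, and spans 52 to 110 mm above the desk, with free space on both sides; when shut its middle is 45 mm in front of the reader's front face. A steel bar 12 mm wide joins it to the reader at 56 to 64 mm above the desk.
- pointer (a point): Middle of the red pointer, a bar 60 mm long (across, along the reader's y) and 4 mm wide under the paddle, 53 mm above the desk. It moves with the handle and lies straight below the point handle.
- mark: The green mark: a strip 10 mm wide lying across the light metal ledge with its ends bent down over the ledge's sides, turned as the reader is. It is clipped at a different place each time (the handle must be pulled 32 to 58 mm for the pointer to stand over it). Origin at the strip's middle, on the ledge 45 mm above the desk.
- purple_tube0: A sample tube with a purple cap, otherwise like the orange-capped one, standing in the rack; it stays there. Origin at the centre of its underside.
- purple_tube1: A sample tube with a purple cap, otherwise like the orange-capped one, standing in the rack; it stays there. Origin at the centre of its underside.
- purple_tube2: A sample tube with a purple cap, otherwise like the orange-capped one, standing in the rack; it stays there. Origin at the centre of its underside.
- amber_bottle: Small amber bottle with a white cap, 48 mm in diameter, 110 mm high, standing loose on the desk; leave it. Origin under its middle.
- sanitizer: Pump bottle of hand gel, 64 mm in diameter, 183 mm high, standing loose on the desk; leave it. Origin under its middle.
- tape_roll: White roll of label tape lying on the desk, 60 mm in diameter, 20 mm high, loose; leave it. Origin under its middle.
- specimen_cup: Yellow open cup, 60 mm in diameter at the rim, 60 mm high, standing loose on the desk; leave it. Origin under its middle.
Mind the look-alikes: they are no part of the job. Leave any turquoise look-alike of the purple_tube2 alone.

How it is judged:
By the outcome, as a careful person would: the job done as asked, in the order asked, and still so for the second after the job is handed in, while the arm keeps its last pose, push and grip.
It also fails if it takes over 51 s, if anything falls off the work surface, if the arm or the gripper's body presses on something with over 40 N, if the wrist force passes 120 N, or if a joint passes its speed limit or range.

ROBOT

A 6-joint arm with a two-finger parallel gripper is mounted at the origin on the work surface. World frame = base frame: x ahead of the robot, y to its left, z up, the work surface at z = 0. Lengths are in m, angles in rad, forces in N, time in s.
With the tool pointing down it reaches from about 0.275 to 0.75 m from the base axis. Payload 10.2 kg.
Tool frame: the origin (TCP) lies midway between the tips of the shut fingers; the grasp point (between the pads) lies 19 mm behind it (env.hold_point_z is the distance from the TCP to the grasp point, in m); x points along the fingers, z is the direction in which the jaws open and shut, and the axes are right-handed (so a half turn about x gives the same grasp; the last joint's range is limited). The gripper opens to 85 mm and grips with 20 to 120 N. Pads are 22 mm wide; open, the fingers measure 114 mm over their backs; the gripper's body (76 mm by 85 mm) begins 54 mm behind the grasp point. The pads swing forward as they close: fully open they stand 13 mm farther back than shut.
Start: joints at [0.929, 0.313, 1.498, -0, 1.331, -0.223], TCP at [0.214, 0.48, 0.231] pointing down, gripper open.
Joint ranges: [-2.94, 2.94], [-0.97, 2.17], [0.19, 2.56], [-1.23, 4.37], [0.02, 3.11], [-2.88, 2.88]. Speed limits (rad/s): [2.39, 2.39, 3.01, 3.14, 3.14, 3.14].

INTERFACE

Orientations are given as a unit quaternion [x, y, z, w].
In Python, from bench import env, kinematics, monitor, eyes, job gives the robot as it stands. The module is installed in compiled form; this text tells all that it offers. Calls block until the motion is done:
- env.reach(position, orientation): joint-space move of the TCP to a pose.
- env.movel(position, velocity=0.15, frame=None, guard=None): straight line of the TCP; frame=None keeps the orientation; velocity is the mean speed in m/s. With guard (N) it stops when the force on the tool has changed by that much, and returns True; else False.
- env.set_joints(angles): joint-space move.
- env.release() and env.close_gripper(effort=None): open the fingers fully, or close them until they stop; effort is the grip in N (None keeps the last).
- env.hold(seconds).
- kinematics.ik(position, orientation): joint angles nearest the present ones, or None.
- monitor.sense(): the state.
- eyes.grab_frame(name): name is "side" or "top"; returns a dict with "frame" (420x560x3 uint8, red, green, blue), "mtx" (3x3 intrinsics, pixels), "k1" (the pictures are not rectified: a ray, as slopes to the right and down, at radius r is drawn at 1 + k1 r^2 times it, then the intrinsics apply), "view" (4x4, takes a point from world to camera coordinates). Camera axes: x right, y down, z forward; pixel columns grow to the right and rows downward; lengths in m; the calibration is good to about 2 mm. A picture is of the moment at which its call begins. There is no depth.
A pose or a line that the arm cannot do raises env.MotionError and nothing moves.
- job.hand_in(): hands the job in, once; it reports no verdict.
The state is a dict: "clock": time; "joints": joint angles; "qvel": joint speeds; "joint_efforts": joint torques, N m; "position": TCP position; "ee_rot": TCP orientation; "contact_force": force on the tool from outside, world axes, zero at the start; "ft_torque": the same for the moment, N m; "finger_gap": opening from 0.0 (shut) to 1.0 (fully open).
Only numpy, scipy, OpenCV 4.12 (cv2) and the standard library are available. Lean on these libraries where they do the work, as an engineer would, in place of code of your own. Each camera call takes 0.05 s, during which the arm holds its last target. There are 200 camera calls.

## Working session

There is one attempt and no reset: what is moved stays moved. The work goes in short steps, each a Python script; the robot and the scene stay as the last script left them, time stands still between calls to the robot, and variables do not carry over. Pictures are saved under pics/ and viewed, about 8 in all and at most 12, crops included, and the job is handed in when it is done.

```bash
mkdir -p pics; cat > h.py <<'E'
import numpy as np, cv2
from bench import env, kinematics, monitor, eyes, job
from scipy.spatial.transform import Rotation as R
def grab(n,f=None):
    d=eyes.grab_frame(n)
    if f: cv2.imwrite(f,cv2.cvtColor(d["frame"],cv2.COLOR_RGB2BGR))
    return d
def proj(d,p):
    p=np.atleast_2d(np.asarray(p,float)); V=d["view"]; c=p@V[:3,:3].T+V[:3,3]
    s=c[:,:2]/c[:,2:]; s=s*(1+d["k1"]*(s**2).sum(1,keepdims=True))
    K=d["mtx"]; return np.c_[K[0,0]*s[:,0]+K[0,2],K[1,1]*s[:,1]+K[1,2]]
def ray(d,uv,z):
    K=d["mtx"]; g=np.array([(uv[0]-K[0,2])/K[0,0],(uv[1]-K[1,2])/K[1,1]]); s=g.copy()
    for _ in range(20): s=g/(1+d["k1"]*(s@s))
    V=d["view"]; r=V[:3,:3].T@np.r_[s,1]; o=-V[:3,:3].T@V[:3,3]
    return o+r*(z-o[2])/r[2]
def down(a): # tool x down, jaw axis (tool z) at yaw a
    z=np.array([np.cos(a),np.sin(a),0]); x=np.array([0,0,-1.]); return R.from_matrix(np.c_[x,np.cross(z,x),z]).as_quat()
E
python3 - <<'E'
from h import *
for n in("side","top"):
    d=grab(n,f"pics/{n}0.png"); print(n,d["k1"],d["mtx"].tolist(),np.round(d["view"],3).tolist())
s=monitor.sense();print(s["position"],s["ee_rot"],down(0),s["clock"],env.hold_point_z)
a=cv2.imread("pics/side0.png");b=cv2.imread("pics/top0.png")
E
```

```text
side -0.13729464992827664 [[509.8589732387242, 0.0, 285.4241314006785], [0.0, 509.8589732387242, 210.94021991732404], [0.0, 0.0, 1.0]] [[-0.977, -0.214, -0.02, 0.538], [-0.147, 0.728, -0.669, 0.19], [0.158, -0.651, -0.743, 1.119], [0.0, 0.0, 0.0, 1.0]]
top -0.008800677390003396 [[546.6094153844464, 0.0, 276.6395222995146], [0.0, 546.6094153844464, 206.4890005258276], [0.0, 0.0, 1.0]] [[0.011, -1.0, 0.006, -0.06], [-0.992, -0.012, -0.129, 0.59], [0.129, -0.005, -0.992, 1.562], [0.0, 0.0, 0.0, 1.0]]
[0.21336669 0.47943918 0.23080709] [-0.38529089  0.593381    0.385006    0.59263841] [0.         0.70710678 0.         0.70710678] 0.1 0.0187
```

View pics/top0.png

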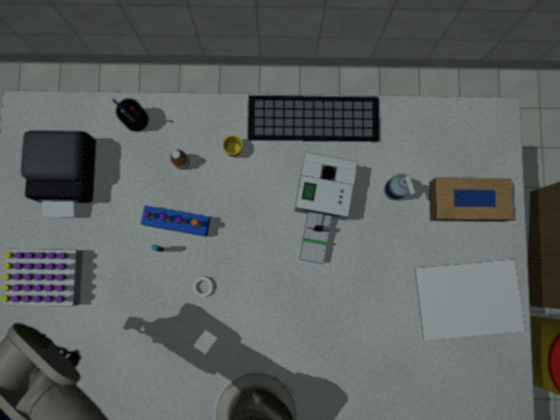

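View pics/side0.png

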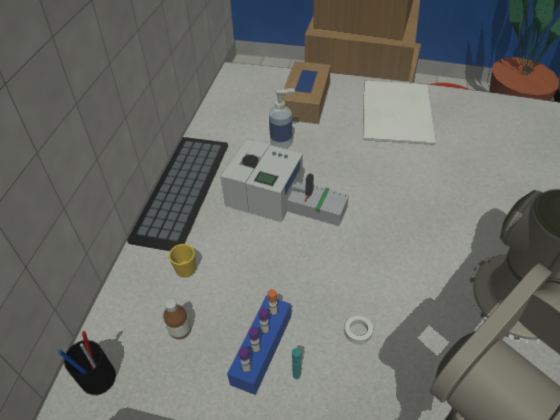

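Top view: caps in the rack, purple at (150,216), (164,218) and (179,220), orange at (195,223). A turquoise look-alike lies or stands loose at (157,247). The well is at (328,173), the paddle at (318,228) and the green mark at (315,241). In the side view the orange cap is at (272,296). It can be confused with the purple caps or the turquoise tube, so I choose the only orange one, at the right end of the rack. Next is a close crop.

```bash
python3 - <<'E'
from h import *
t=cv2.imread("pics/top0.png"); s=cv2.imread("pics/side0.png")
r=lambda i,x,y,w,h,k:cv2.resize(i[y:y+h,x:x+w],None,fx=k,fy=k,interpolation=cv2.INTER_CUBIC)
a=r(t,135,195,80,50,5); b=r(t,290,145,75,125,4); c=r(s,215,135,140,95,3.5);c2=r(s,225,285,80,105,2.4)
im=np.zeros((600,800,3),np.uint8)
for q,x,y in((a,0,0),(b,410,0),(c2,0,255)):
    q=q[:600-y,:800-x]; im[y:y+q.shape[0],x:x+q.shape[1]]=q
cv2.imwrite("pics/crop1.png",im); cv2.imwrite("pics/crop2.png",r(s,215,135,140,95,5.5))
T=grab("top");S=grab("side")
for n,d in(("top",T),("side",S)):
    hsv=cv2.cvtColor(d["frame"],cv2.COLOR_RGB2HSV)
    for nm,lo,hi,box in(("orange",(5,130,120),(16,255,255),(130,200,220,240) if n=="top" else (255,280,290,310)),
        ("green",(50,120,60),(80,255,255),(295,225,345,260) if n=="top" else (300,180,345,220)),
        ("red",(0,150,90),(4,255,255),(295,215,345,260) if n=="top" else (290,165,345,220)),
        ("blue",(105,140,60),(125,255,255),(130,195,220,245) if n=="top" else (220,280,300,395))):
        m=np.zeros(hsv.shape[:2],np.uint8);x0,y0,x1,y1=box
        m[y0:y1,x0:x1]=cv2.inRange(hsv,lo,hi)[y0:y1,x0:x1]
        p=cv2.findNonZero(m)
        if p is None: print(n,nm,None);continue
        rc=cv2.minAreaRect(p); print(n,nm,len(p),p[:,0].mean(0).round(1),[np.round(v,1) for v in rc])
E
```

```text
top orange 17 [193.9 221.6] [array([194. , 221.5]), array([3., 4.]), np.float64(90.0)]
top green 49 [315.4 241.3] [array([315.1, 241.1]), array([24.5,  2. ]), np.float64(10.6)]
top red None
top blue 970 [175.3 220.6] [array([174.7, 220. ]), array([65.7, 19.3]), np.float64(10.1)]
side orange 69 [271.9 294.8] [array([271.5, 295.5]), array([11.,  7.]), np.float64(90.0)]
side green 32 [321.6 199.1] [array([322. , 198.5]), array([ 1.3, 20.6]), np.float64(26.6)]
side red None
side blue 1351 [259.7 345.3] [array([259.6, 339.8]), array([27.7, 90.3]), np.float64(26.6)]
```

View pics/crop1.png

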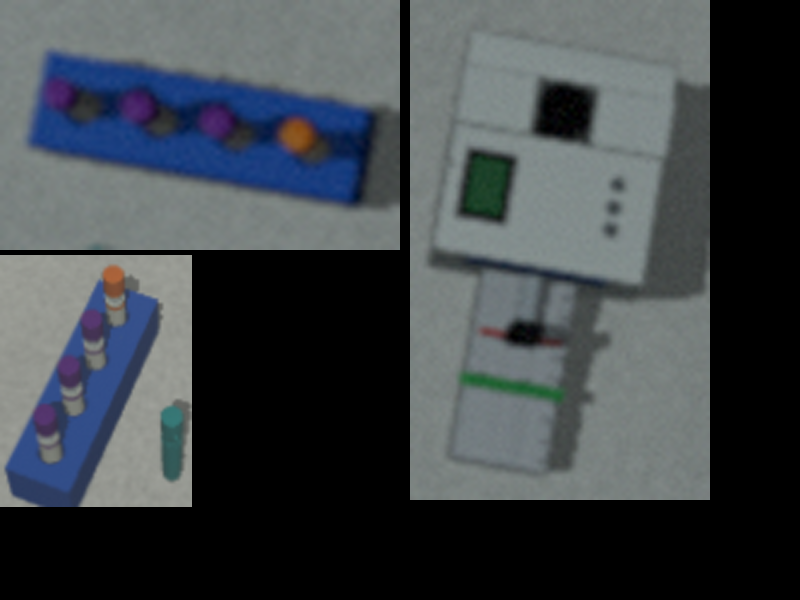

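View pics/crop2.png

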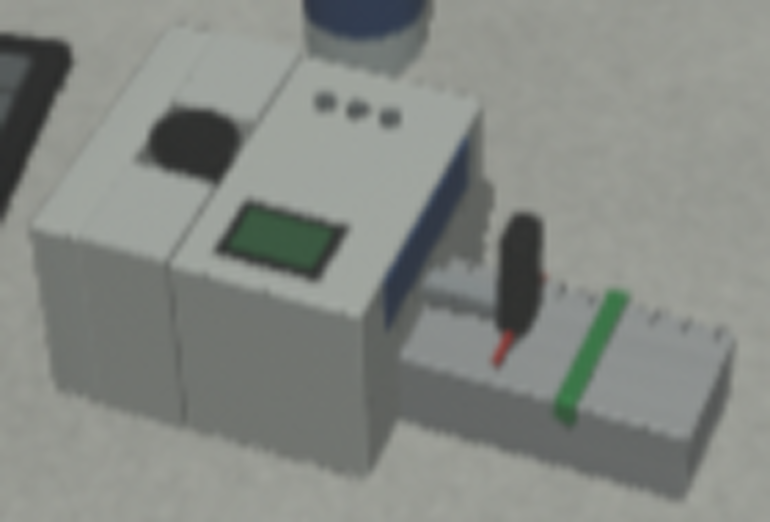

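The crop confirms orange at the right end of the rack (crop px (298,135)), with the turquoise tube apart from the rack. The reader's corners, its well at (565,110), its paddle and the green strip are all clear. I'll fit the reader and rack poses from both views.

```bash
cat > fit.py <<'E'
from h import *
from scipy.optimize import least_squares
o=lambda pts,x,y,k,ox=0,oy=0:[((u-ox+.5)/k-.5+x,(v-oy+.5)/k-.5+y) for u,v in pts]
T=grab("top");S=grab("side")
H=[(.08,.075,.11),(.08,-.075,.11),(-.08,-.075,.11),(-.08,.075,.11),(-.218,-.035,.045),(-.218,.035,.045),(.033,0,.113)]
tp=o([(470,33),(677,68),(643,285),(433,248),(548,472),(448,458),(565,110)],290,145,4,410)
sp=o([(33,232),(178,25),(483,100),(365,318),(735,340),(687,437),(195,143)],215,135,5.5)
RK=[(.028,.095,.055),(.028,-.095,.055),(-.028,-.095,.055),(-.028,.095,.055)]+[(0,y,.12) for y in(.0675,.0225,-.0225,-.0675)]
rt=o([(47,52),(373,110),(357,204),(30,145),(60,95),(138,106),(217,122),(298,135)],135,195,5)
rs=o([(8,468),(104,280),(159,302),(73,497)],225,285,2.4,0,255)
rs+=o([(46,409),(69,362),(93,315),(113,271)],225,285,2.4,0,255)
def tf(p,P): c,s=np.cos(p[2]),np.sin(p[2]); P=np.array(P); return np.c_[p[0]+c*P[:,0]-s*P[:,1],p[1]+s*P[:,0]+c*P[:,1],P[:,2]]
def fit(P,a,b,p0):
    f=lambda p:np.r_[(proj(T,tf(p,P))-a).ravel(),(proj(S,tf(p,P))-b).ravel()]
    r=least_squares(f,p0,loss="soft_l1"); n=len(P); e=r.fun.reshape(-1,2)
    return r.x,e[:n].round(1).tolist(),e[n:].round(1).tolist()
E
python3 - <<'E'
from fit import *
pr=fit(H,tp,sp,[.5,-.1,0]); print(*pr,sep="\n"); pk=fit(RK,rt,rs,[.5,.2,0]); print(*pk,sep="\n")
print("orange", [ray(T,tp_,.12) for tp_ in [rt[-1]]],ray(S,rs[-1],.12),tf(pk[0],[RK[-1]]))
print("well",ray(T,tp[-1],.113),ray(S,sp[-1],.113),tf(pr[0],[H[-1]]))
for d,u in((T,(315.1,241.1)),(S,(322,198.5))):
    g=ray(d,u,.045); c,s=np.cos(pr[0][2]),np.sin(pr[0][2]); q=g[:2]-pr[0][:2]; print("mark local",c*q[0]+s*q[1],-s*q[0]+c*q[1])
for d,u in ((S,o([(520,222)],215,135,5.5)[0]),):
    g=ray(d,u,.11);q=g[:2]-pr[0][:2];print("paddle local",c*q[0]+s*q[1],-s*q[0]+c*q[1])
for a in(0,np.pi/2): print(a,[kinematics.ik(tf(pk[0],[(0,-.0675,z)])[0],down(pk[0][2]+a)) for z in(.09,.25)])
E
```

```text
[ 0.64818555 -0.19044596 -0.16456952]
[[-0.4, -1.4], [0.1, -1.0], [-0.4, 0.1], [-0.8, -0.0], [-0.9, 0.3], [0.1, -0.4], [-0.7, -0.2]]
[[-0.3, -1.2], [-0.8, -0.8], [1.0, -0.3], [0.1, -0.1], [1.0, -1.5], [1.3, 0.3], [0.4, -0.8]]
[ 0.54620216  0.24140907 -0.16243258]
[[0.0, -0.3], [-0.7, -0.6], [-1.2, -0.3], [-0.5, 0.1], [-0.4, -0.4], [-0.1, 0.2], [0.1, -0.2], [-0.1, -0.0]]
[[-0.2, -0.8], [-1.3, -0.9], [0.5, -1.9], [-0.4, -2.6], [0.5, 1.0], [0.9, 0.2], [0.3, 0.4], [1.0, 0.3]]
orange [array([0.53519717, 0.17439942, 0.12      ])] [0.53741353 0.17455254 0.12      ] [[0.53528611 0.17479758 0.12      ]]
well [ 0.68021716 -0.19772233  0.113     ] [ 0.68094652 -0.19266034  0.113     ] [[ 0.68073968 -0.19585227  0.113     ]]
mark local -0.15995954993804087 -0.0016426665116670326
mark local -0.158151516631836 0.0010773664732234359
paddle local -0.12149779558660832 -0.0031679376966796922
0 [array([ 1.07601759e-01,  5.40945038e-01,  1.55255713e+00, -4.44089210e-16,
        1.04809049e+00,  2.70034338e-01]), array([ 1.07601759e-01,  3.85376212e-01,  1.34769661e+00, -4.44089210e-16,
        1.40851983e+00,  2.70034338e-01])]
1.5707963267948966 [array([ 1.07601759e-01,  5.40945038e-01,  1.55255713e+00, -4.44089210e-16,
        1.04809049e+00, -1.30076199e+00]), array([ 1.07601759e-01,  3.85376212e-01,  1.34769661e+00, -4.44089210e-16,
        1.40851983e+00, -1.30076199e+00])]
```

```bash
cat >> h.py <<'E'
def st(m=""):
    s=monitor.sense(); print(m,round(s["clock"],2),s["position"].round(4),"F",np.round(s["contact_force"],1),"gap",round(float(s["finger_gap"]),3)); return s
OR=np.array([.5358,.1745]); WELL=np.array([.6807,-.1955]); RD=np.array([.6482,-.1904]); YAW=-.1645
E
python3 - <<'E'
from h import *
print([kinematics.ik([*WELL,z],down(YAW)) is not None for z in(.12,.25,.28)])
q=down(-.1624)
env.reach([*OR,.17],q); st("above")
env.movel([*OR,.086],.1); st("down")
env.close_gripper(35); st("grip")
env.movel([*OR,.24],.12); st("lift")
grab("top","pics/t1.png");grab("side","pics/s1.png")
a=cv2.imread("pics/t1.png")[150:290,120:260]; b=cv2.imread("pics/s1.png")[180:390,190:350]
cv2.imwrite("pics/lift.png",np.hstack([cv2.resize(a,(400,400)),cv2.resize(b,(305,400))]))
E
```

```text
[True, True, True]
above 1.94 [0.5355 0.1754 0.1702] F [-0.9  0.2 -0.1] gap 1.0
down 2.93 [0.5362 0.1746 0.0867] F [-0.9 -0.6  1. ] gap 0.999
grip 3.56 [0.5359 0.1745 0.0862] F [-0.6  0.1  1.7] gap 0.198
lift 4.99 [0.5356 0.1745 0.2393] F [ 0.1 -0.3 -0.6] gap 0.201
```

View pics/lift.png

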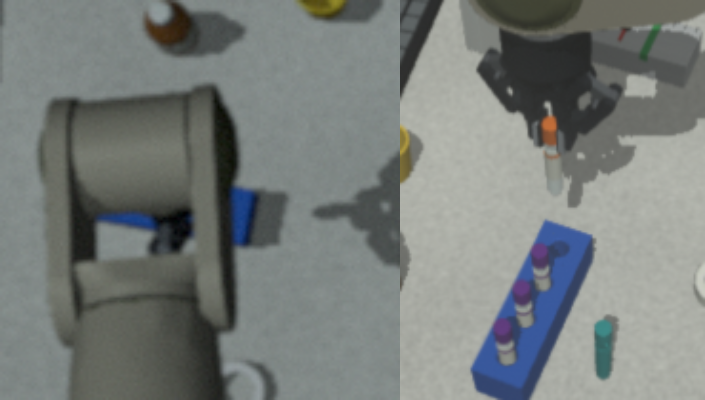

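The orange tube is held by its cap and the three purple tubes are still in the rack; in the crop the tube runs from (550,118) to (555,192). I'll move above the well and compare the tube with its predicted line.

```bash
python3 - <<'E'
from h import *
q=down(-.1624)
env.movel([*WELL,.24],.2); env.hold(.3); s=st("over")
d=grab("side","pics/s2.png")
p=proj(d,[[*s["position"][:2],s["position"][2]+.0187-.095+z] for z in(0,.086)]+[[*WELL,.113]]); print(p)
c=p.mean(0).astype(int); x,y=c[0]-60,c[1]-55
a=cv2.resize(cv2.imread("pics/s2.png")[max(y,0):y+110,x:x+120],None,fx=5,fy=5,interpolation=cv2.INTER_CUBIC)
for u in p: cv2.circle(a,tuple(int(v) for v in ((u-[x,max(y,0)]+.5)*5-.5)),3,(255,0,255),1)
cv2.imwrite("pics/over.png",a); print(x,y)
E
```

```text
over 7.53 [ 0.6807 -0.1953  0.2401] F [ 0.1  0.4 -1.1] gap 0.198
[[248.96549471 144.36565121]
 [246.34150672 115.90932316]
 [250.43743459 159.84924716]]
188 85
```

View pics/over.png

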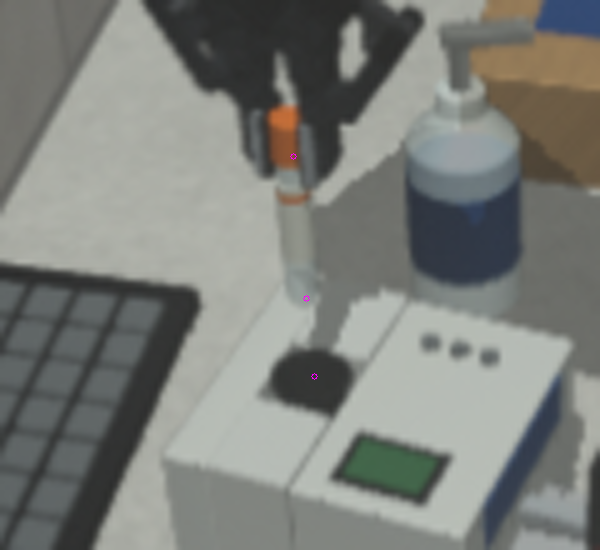

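The tube hangs parallel to the prediction and about 4 crop px left of it. The well is also about 2 px left, so the relative error is about 1 mm, well within the flare. I'll lower it.

```bash
python3 - <<'E'
from h import *
print(env.movel([*WELL,.132],.08,guard=4)); s=st("a")
if s["position"][2]<.136:
    print(env.movel([*WELL,.118],.012,guard=1.5)); s=st("b")
d=grab("side","pics/s3.png")
cv2.imwrite("pics/low.png",cv2.resize(cv2.imread("pics/s3.png")[85:195,188:308],None,fx=5,fy=5,interpolation=cv2.INTER_CUBIC))
E
```

```text
False
a 9.07 [ 0.6809 -0.1956  0.1326] F [ 0.6  0.8 -0.6] gap 0.2
True
b 9.79 [ 0.6807 -0.1955  0.1241] F [-0.5  0.2  4.8] gap 0.194
```

View pics/low.png

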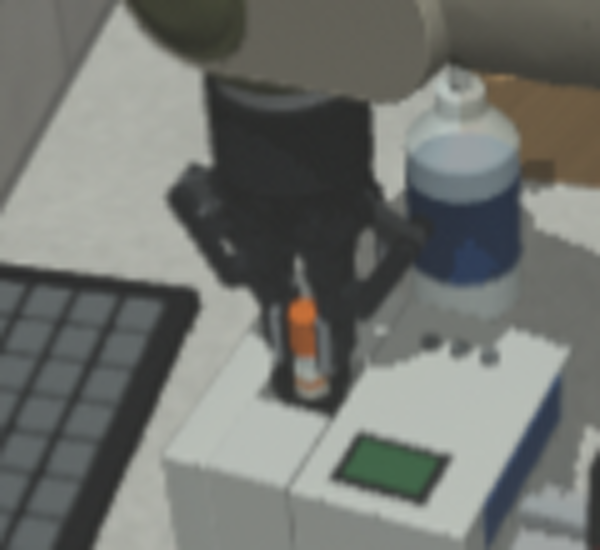

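Contact came at TCP 0.1241, against a predicted 0.124 for standing on the floor. I'll release, retreat and go above the handle.

```bash
python3 - <<'E'
from h import *
env.release(); st("rel"); env.movel([*WELL,.24],.12); st("up")
ax=np.array([np.cos(YAW),np.sin(YAW)]); Hn=RD-.125*ax; print(Hn)
env.reach([*Hn,.22],down(YAW+np.pi/2)); env.hold(.2); st("over handle")
grab("side","pics/s4.png"); grab("top","pics/t4.png")
a=cv2.imread("pics/s4.png")[90:230,205:365]; b=cv2.imread("pics/t4.png")[130:270,280:380]
cv2.imwrite("pics/rel.png",np.hstack([cv2.resize(a,None,fx=3,fy=3,interpolation=cv2.INTER_CUBIC),cv2.resize(b,None,fx=3,fy=3,interpolation=cv2.INTER_CUBIC)]))
E
```

```text
rel 10.51 [ 0.6804 -0.1954  0.1233] F [ 0.3 -0.2 -0.6] gap 0.998
up 11.63 [ 0.6805 -0.1954  0.239 ] F [-0.6 -0.5 -0.3] gap 1.001
[ 0.52488746 -0.16993011]
over handle 13.3 [ 0.5251 -0.17    0.2199] F [-0.1  0.1  0.4] gap 0.997
```

View pics/rel.png

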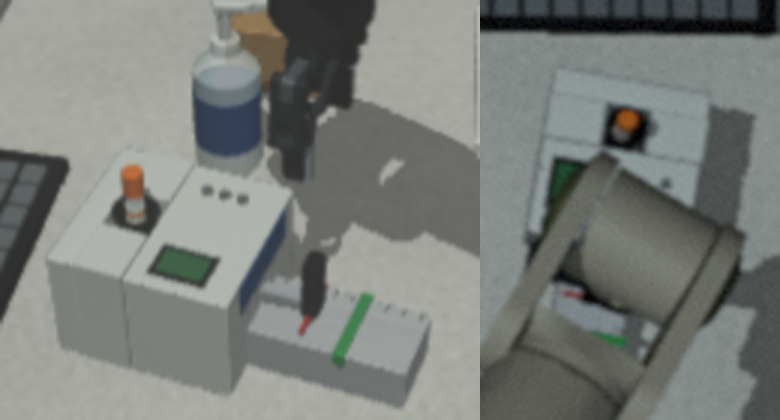

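The tube stands in the well with its cap at crop px (132,180), and the handle is untouched. I'll descend, grip, and pull most of the way.

```bash
python3 - <<'E'
from h import *
ax=np.array([np.cos(YAW),np.sin(YAW)]); ay=np.array([-ax[1],ax[0]])
d=grab("top")
for z,uv in((.11,(318.3,227.8)),):
    g=ray(d,uv,z)[:2]-RD; print("paddle top local",g@ax,g@ay)
Hn=RD-.125*ax-.001*ay
print(env.movel([*Hn,.0763],.12,guard=8)); st("down")
env.close_gripper(60); st("grip")
P=Hn-.030*ax
env.movel([*P,.0763],.05); env.hold(.3); s=st("pulled"); print((s["position"][:2]-RD)@ax)
d=grab("side","pics/s5.png"); grab("top","pics/t5.png")
cv2.imwrite("pics/pull.png",cv2.resize(cv2.imread("pics/s5.png")[155:235,275:375],None,fx=8,fy=7.5,interpolation=cv2.INTER_CUBIC))
E
```

```text
paddle top local -0.1269993064692599 -0.00016790468956781322
False
down 14.8 [ 0.5251 -0.1711  0.077 ] F [-0.5  0.3  0.4] gap 0.998
grip 15.38 [ 0.5249 -0.1699  0.0767] F [-0.5  6.4  3.7] gap 0.27
pulled 16.43 [ 0.4963 -0.1651  0.0767] F [6.8 7.9 1.3] gap 0.271
-0.154017889753069
```

View pics/pull.png

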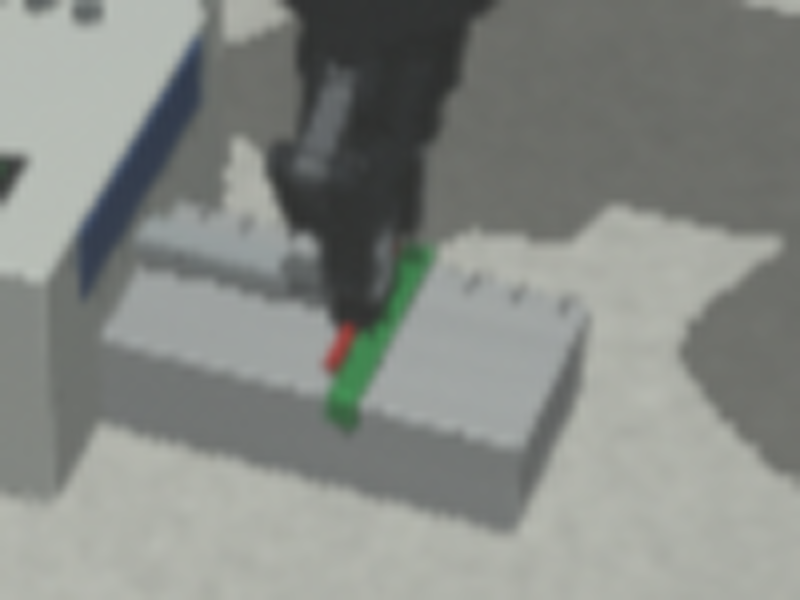

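The handle is gripped and pulled about 29 mm. The red pointer at (342,348) lies just left of the green strip, whose centreline runs from (350,402) to (420,255). I'll quantify the offset at the proper heights, in both views.

```bash
cat > meas.py <<'E'
from h import *
ax=np.array([np.cos(YAW),np.sin(YAW)]); ay=np.array([-ax[1],ax[0]])
def meas(d,box):
    x0,y0,x1,y1=box; f=d["frame"].astype(float); o={}
    for nm,z,ch in(("red",.053,0),("green",.045,1)):
        e=f[...,ch]-(f.sum(2)-f[...,ch])/2  # colour excess as subpixel weight
        L=[]
        for v in range(y0,y1):
            for u in range(x0,x1):
                if e[v,u]>12:
                    g=ray(d,(u,v),z)[:2]-RD; L.append((g@ax,g@ay,e[v,u]))
        L=np.array(L).reshape(-1,3); k=(abs(L[:,1])<.033)&(L[:,0]<-.11); L=L[k]
        if len(L): o[nm]=(len(L),np.average(L[:,0],weights=L[:,2]).round(4),L[:,1].min().round(3),L[:,1].max().round(3))
    return o
E
python3 - <<'E'
from meas import *
print(meas(grab("side"),(305,180,335,215))); print(meas(grab("top"),(290,215,345,260)))
print([ ((ray(dict(grab("side")),(275+(u+.5)/8-.5,155+(v+.5)/7.5-.5),z)[:2]-RD)@ax).round(4) for u,v,z in((355,327,.053),(331,370,.053),(350,402,.045),(420,255,.045))])
E
```

```text
{'red': (19, np.float64(-0.1513), np.float64(0.009), np.float64(0.031)), 'green': (83, np.float64(-0.1585), np.float64(-0.032), np.float64(0.033))}
{}
[np.float64(-0.1529), np.float64(-0.1525), np.float64(-0.1604), np.float64(-0.1588)]
```

```bash
python3 - <<'E'
from meas import *
p=monitor.sense()["position"]; t=p[:2]-.0068*ax
env.movel([*(p[:2]-.0076*ax),.0763],.03); env.hold(.5); s=st("pulled"); print((s["position"][:2]-RD)@ax,(s["position"][:2]-p[:2])@ax)
d=grab("side","pics/s6.png"); print(meas(d,(305,180,340,218)))
cv2.imwrite("pics/pull2.png",cv2.resize(cv2.imread("pics/s6.png")[155:235,275:375],None,fx=8,fy=7.5,interpolation=cv2.INTER_CUBIC))
E
```

```text
pulled 17.71 [ 0.49   -0.164   0.0767] F [ 7.9  1.7 -1.7] gap 0.271
-0.16039240811288402 -0.006384937046350532
{'red': (16, np.float64(-0.158), np.float64(0.008), np.float64(0.029)), 'green': (33, np.float64(-0.1591), np.float64(-0.032), np.float64(0.033))}
```

View pics/pull2.png

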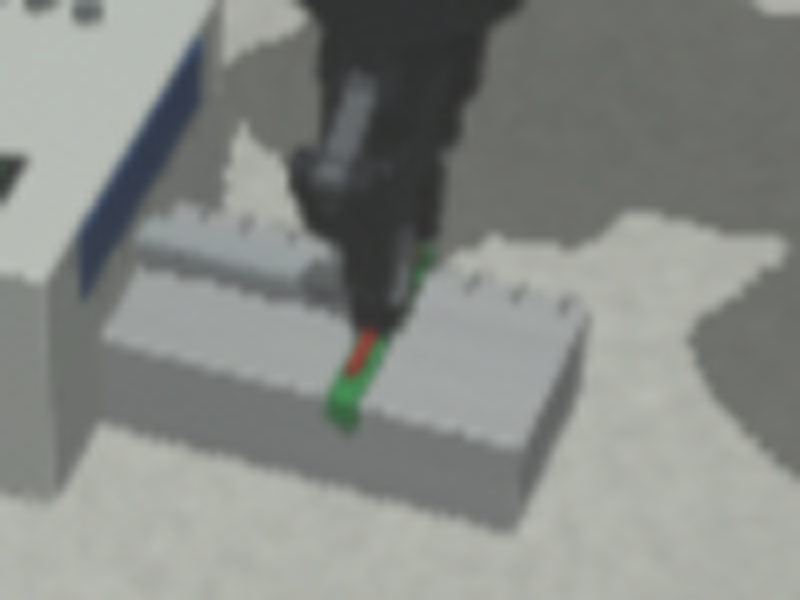

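Red is now over the green at (360,352). The remaining offset is about 0.5 mm, so I'll nudge, verify and hand in.

```bash
python3 - <<'E'
from meas import *
p=monitor.sense()["position"]
env.movel([*(p[:2]-.0017*ax),.0763],.02); env.hold(.5); s=st("pulled"); print((s["position"][:2]-RD)@ax,(s["position"][:2]-p[:2])@ax)
d=grab("side","pics/s7.png"); print(meas(d,(305,180,340,218)))
cv2.imwrite("pics/fin.png",cv2.resize(cv2.imread("pics/s7.png")[120:240,215:375],None,fx=5,fy=5,interpolation=cv2.INTER_CUBIC))
E
```

```text
pulled 18.51 [ 0.4895 -0.1639  0.0767] F [ 6.5  0.8 -1.6] gap 0.272
-0.16089445730270638 -0.00047481991768844414
{'red': (17, np.float64(-0.1584), np.float64(0.008), np.float64(0.029)), 'green': (29, np.float64(-0.159), np.float64(-0.032), np.float64(0.033))}
```

View pics/fin.png

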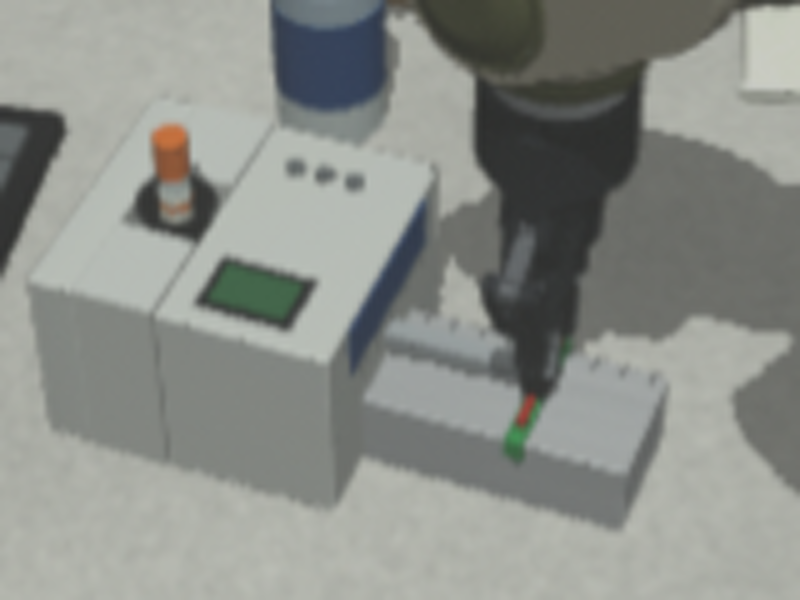

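The pointer (525,410) is centred on the mark (−0.1584 against −0.1585 to −0.159 m), and the tube stands in the well with its cap at (171,150). Handing in.

```bash
python3 -c "
from h import *
job.hand_in(); st()"
```

```text
the job is handed in; nothing more can be done
the job is handed in; nothing more can be done
```

I finished the job and handed it in at about 18.5 s of the 51 s allowed.

- **Tube:** I lifted the orange-capped tube out of the rack by its cap and lowered it slowly into the well. It touched the floor at TCP height 0.1241 m (0.124 m expected), and I let go there. Later pictures show it standing upright in the well.
- **Handle:** I gripped the handle across its width with 60 N and pulled it out about 36 mm. I handed in while still gripping and holding it there. The side camera put the red pointer within about 0.6 mm of the middle of the green mark.
- **Disagreements:**
  - The two cameras differ by about 2 mm on the mark's absolute position, so I set the pull by the pointer's offset from the mark within one picture.
  - The top camera could not check the final position because the arm blocks its view.
- **Other objects:** I moved nothing else on purpose. The three purple tubes were still in the rack right after the lift, but I took no final picture of the rack or the rest of the desk.

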